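# Put the soap press platen back over its guide rods

## Task

A bar of soap lies ready in the nest of the stamping press. Take the washed platen off the sloped drain stand by its handle, lower it level over the two guide rods, either way round, and bring it down gently, without dropping or forcing it, until the stamp rests flat on the bar; then let go. Leave everything else where it is.

Things in the scene. Friction and masses are not known exactly. Their poses are not given: they have to be found in the camera images.
- press: Stamping press, fixed to the bench: aluminium base 120 x 250 mm, its top 15 mm above the bench, with two upright steel guide rods and between them a white frame 8 mm high (the nest) that holds the bar. Origin: underside of the base, centre; z up, y along the long side and through both rods. Same either way round.
- rod_tip_a (a point): Tip of the guide rod at y = +90 mm (x = 0) of the press, 187 mm above the bench. The rods are 12 mm in diameter; the last 12 mm tapers to a 5 mm nose. At each rod's foot, on the base, is a collar 28 mm in diameter, 8 mm high.
- rod_tip_b (a point): Tip of the other, like guide rod, at y = -90 mm of the press.
- bar: The bar of soap in the nest, loose with about 2 mm of play: 56 (x) x 80 (y) x 28 mm high, 130 g. Origin: centre of its underside, on the press's base; its top is 43 mm above the bench.
- platen: Loose platen, 0.55 to 0.9 kg: aluminium plate 80 (x) x 220 (y) x 12 mm, with two brass guide bushes at y = +90 and -90 mm (bore 15 mm, outside 26 mm, from the plate's underside to 30 mm above it). Origin: centre of the plate's underside; z: plate's normal, handle side. Same after half a turn about z. It starts on the stand, sloping 35 degrees, z leaning to the stand's -x.
- stamp_face (a point): Middle of the face of the white stamp block, 42 (x) x 66 (y) mm, under the platen: 8 mm below the platen's origin along its z. With the stamp flat on the bar the platen's origin is 51 mm and the handle's middle 102 mm above the bench.
- handle (a point): Middle of the platen's handle bar, 51 mm from the platen's origin along its z; same axes. The dark wooden bar runs along y: 116 mm long, 16 mm wide (x), 18 mm high (z). It stands on two legs at y = +53 and -53 mm, 10 mm thick; the gap between bar and plate is 30 mm high.
- stand: Steel drain stand, fixed: tray 135 x 200 mm with two rails at y = +68 and -68 mm that rise towards +x by 35 degrees, with 10 mm lips at their lower ends; 95 mm high. Origin: centre of the tray's underside, z up. The platen lies on the rails, its lower long edge against the lips, the centre of its underside 62 mm above the bench.
- spare_bar: Another bar of soap lying on the bench, bystander: 80 x 56 x 28 mm. Origin: centre of its underside.
- scraper: Steel bench scraper with a wooden back, lying on the bench, bystander: 120 x 70 x 16 mm. Origin: centre of its underside.
- spray_bottle: White spray bottle, bystander: 54 mm in diameter, 158 mm tall. Origin: centre of its underside.
Mind the look-alikes: they are no part of the job. What is shaped like the platen but blue or purple is not meant.

How it is judged:
At the end, for the whole second after the job is handed in: The platen is on both guide rods (centre within 4 mm of the press's, in line with it to 0.05 rad), right way up and level to 2 degrees, its stamp resting on the bar (underside 47 to 54 mm above the press's underside), released and at rest (z of platen in the frame of press between 0.047 and 0.054 m and horizontal distance between platen and press below 0.004 m and angle between the y axis of platen and the y axis of press, either way round below 0.05 rad and angle between platen's own z axis and vertical below 0.035 rad and contact force between platen and bar above 2 N and linear speed of platen below 0.01 m/s); the robot touches nothing.
It fails at once if the platen was dropped down the rods (faster than 0.4 m/s while on them, as after a free fall of about 10 mm) (linear speed of platen above 0.4 m/s and horizontal distance between platen and press below 0.012 m and z of platen in the frame of press below 0.187 m).
It fails at once if the stamp was pressed on the bar with more than 60 N (contact force between platen and bar above 60 N).
It fails at once if the platen was forced against the press with more than 60 N (contact force between platen and press above 60 N).
It fails at once if the spare bar, the scraper or the spray bottle was moved more than 20 mm or the bottle tipped (distance of any of spare_bar, scraper, spray_bottle from where it was at the start of the episode above 0.02 m or angle between spray_bottle's own z axis and vertical above 0.35 rad).
It also fails if it takes over 54 s, if anything falls off the work surface, if the arm or the gripper's body presses on something with over 40 N, if the wrist force passes 120 N, or if a joint passes its speed limit or range.

## Robot

A 6-joint arm with a two-finger parallel gripper is mounted at the origin on the work surface. World frame = base frame: x ahead of the robot, y to its left, z up, the work surface at z = 0. Lengths are in m, angles in rad, forces in N, time in s.
With the tool pointing down it reaches from about 0.35 to 0.925 m from the base axis. Payload 6.4 kg.
Tool frame: the origin (TCP) lies on the centre line of the jaws, within the pads' length; the fingertips stand 8 mm ahead of it and the grasp point (between the pads) lies 11 mm behind it (arm.tip_reach is the distance from the TCP to the fingertips, in m); y points along the fingers, x is the direction in which the jaws open and shut, and the axes are right-handed (so a half turn about y gives the same grasp; the last joint's range is limited). The gripper opens to 85 mm and grips with 20 to 120 N. Pads are 22 mm wide; open, the fingers measure 114 mm over their backs; the gripper's body (76 mm by 85 mm) begins 54 mm behind the grasp point. The pads swing forward as they close: fully open they stand 13 mm farther back than shut.
Start: joints at [-1.458, 0.245, 1.558, -0, 1.339, -0.174], TCP at [0.184, -0.623, 0.239] pointing down, gripper open.
Joint ranges: [-3.13, 3.13], [-1.02, 2.26], [0.13, 2.54], [-0.95, 4.09], [0.21, 2.88], [-2.74, 2.74]. Speed limits (rad/s): [2.57, 2.57, 3.14, 3.14, 3.14, 3.14].

## Interface

Orientations are given as a unit quaternion [w, x, y, z].
In Python, from bench import arm gives the robot as it stands. Calls block until the motion is done:
- arm.move_pose(position, orientation): joint-space move of the TCP to a pose.
- arm.move_l(position, orientation=None, speed=0.15, guard=None): straight line of the TCP; orientation=None keeps the orientation; speed is the mean speed in m/s. With guard (N) it stops when the force on the tool has changed by that much, and returns True; else False.
- arm.set_joints(angles): joint-space move.
- arm.gripper_to(opening, force=None): finger opening in m; force is the grip in N (None keeps the last); returns when the fingers have stopped.
- arm.pause(seconds).
- arm.inverse_kinematics(position, orientation): joint angles nearest the present ones, or None.
- arm.get_image(name): name is "side" or "top"; returns a dict with "image" (384x512x3 uint8, red, green, blue), "z_map" (384x512 float32, m along the optical axis (not along the pixel's ray), 0 where there is no reading), "fx", "fy", "cx", "cy" (pixels), "pose" (4x4, takes a point from camera to world coordinates). Camera axes: x right, y up, looking along -z (the intrinsics and any distortion apply to the point x, -y, -z); pixel columns grow to the right and rows downward; lengths in m; the calibration is good to about 2 mm. A picture is of the moment at which its call begins.
A pose or a line that the arm cannot do raises arm.MotionError and nothing moves.
- arm.hand_in(): hands the job in, once; it reports no verdict.
Trained networks look in a picture, given as the dict that the camera call returned (one of the last four; its "shot" number tells which), for a name from the list of things; names that differ only in an ending like _2 or _b are one class to them, and where a whole thing is asked for, a point or a joint stands for the part that bears it (a point fixed in the world has none). Each returns a list of dicts, best first, with "score" (0 to 1); they miss things now and then, are a little off and sometimes report something else, mostly with a low value. They report only what shows in the picture. A call takes as long as a camera call. They do not tell look-alikes from the thing itself.
- arm.trace(picture, name): "pixels" (384x512 bool, what is visible of it) and "bbox" ([centre column, centre row, width, height] in pixels, round what is visible of it).
Readings, each from a call of its own:
- arm.get_time(): time.
- arm.get_joint_positions(): joint angles.
- arm.get_qvel(): joint speeds.
- arm.get_tau(): joint torques, N m.
- arm.get_eef_pos(): TCP position.
- arm.get_eef_rot(): TCP orientation.
- arm.get_wrist_force(): force on the tool from outside, world axes, zero at the start.
- arm.get_torque(): the same for the moment, N m.
- arm.get_grip_width(): finger opening in m.
Only numpy, scipy, OpenCV 4.12 (cv2) and the standard library are available. Lean on these libraries where they do the work, as an engineer would, in place of code of your own. Each camera call takes 0.05 s, during which the arm holds its last target.

## Working session

There is one attempt and no reset: what is moved stays moved. The work goes in short steps, each a Python script; the robot and the scene stay as the last script left them, time stands still between calls to the robot, and variables do not carry over. Pictures are saved under pics/ and viewed, and the job is handed in when it is done.

```bash
ls; mkdir -p pics; python3 - <<'E'
from bench import arm
import cv2,numpy as np,pickle
for n in ("side","top"):
    p=arm.get_image(n)
    cv2.imwrite(f"pics/{n}0.png",p["image"][:,:,::-1])
    print(n,p["fx"],p["fy"],p["cx"],p["cy"],p["pose"].round(4).tolist(),[k for k in p])
    pickle.dump(p,open(f"{n}0.pkl","wb"))
    for nm in ("platen","press","stand"):
        for d in arm.trace(p,nm): print(n,nm,d["score"],d["bbox"]); 
print(arm.get_time(),arm.get_eef_rot(),arm.get_wrist_force())
E
```

```text
pics
side 459.5592668296864 459.5592668296864 243.79441018917666 185.061006724881 [[-0.9948, 0.0735, -0.0708, 0.4906], [-0.1018, -0.6668, 0.7382, 0.788], [0.0071, 0.7416, 0.6708, 0.8556], [0.0, 0.0, 0.0, 1.0]] ['image', 'z_map', 'fx', 'fy', 'cx', 'cy', 'pose', 'shot']
side platen 0.9 [259.9, 147.2, 36.5, 61.9]
side platen 0.83 [336.9, 162.2, 78.1, 33.9]
side platen 0.77 [128.1, 278.6, 109.9, 51.2]
side platen 0.67 [179.6, 154.8, 72.5, 48.5]
side press 0.84 [258.5, 297.7, 95.7, 147.0]
side press 0.5 [259.6, 147.4, 33.1, 62.5]
side stand 0.66 [256.8, 156.4, 56.1, 63.4]
top 361.6084494984425 361.6084494984425 259.9302424393043 187.59650662319234 [[0.0039, 0.9979, -0.064, 0.4993], [-0.9999, 0.003, -0.0144, -0.025], [-0.0142, 0.064, 0.9978, 0.9728], [0.0, 0.0, 0.0, 1.0]] ['image', 'z_map', 'fx', 'fy', 'cx', 'cy', 'pose', 'shot']
top platen 0.69 [361.1, 192.2, 98.2, 33.1]
top platen 0.66 [340.4, 104.6, 72.5, 80.2]
top platen 0.59 [347.0, 282.8, 41.7, 97.4]
top platen 0.57 [173.8, 98.9, 56.0, 89.4]
top press 0.8 [164.5, 212.1, 110.6, 72.2]
top stand 0.78 [354.1, 191.4, 79.8, 59.3]
0.4 [ 0.56640271 -0.56625184  0.42348498 -0.42332883] [0.17850489 0.30857894 0.43217733]
```

View pics/side0.png

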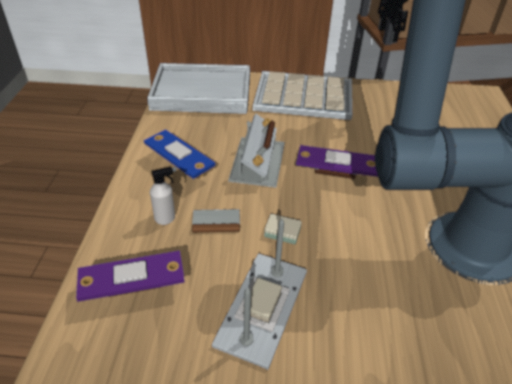

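View pics/top0.png

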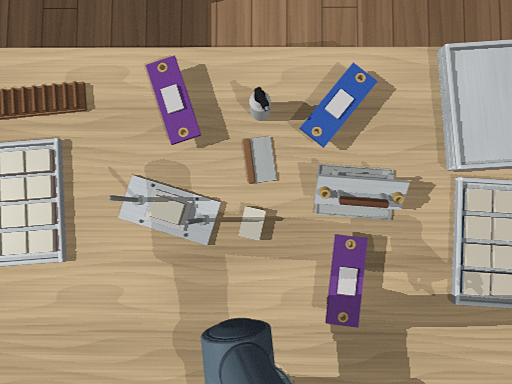

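Top view: the press is at about (170,210). The real platen, with a brown handle, is on the stand at (362,195), with bushes near (325,193) and (397,198). The blue and purple plates are decoys. Next I'll measure both from depth.

```bash
cat > h.py <<'E'
import numpy as np,cv2,pickle
def cloud(p):
    h,w=p["z_map"].shape
    c,r=np.meshgrid(np.arange(w),np.arange(h)); z=p["z_map"]
    P=np.stack([(c-p["cx"])/p["fx"]*z,-(r-p["cy"])/p["fy"]*z,-z,np.ones_like(z)],-1)
    W=P@p["pose"].T
    W=W[...,:3]; W[z==0]=np.nan
    return W
def proj(p,X):
    X=np.atleast_2d(X); T=np.linalg.inv(p["pose"]); c=X@T[:3,:3].T+T[:3,3]
    return np.stack([p["cx"]+p["fx"]*c[:,0]/-c[:,2],p["cy"]-p["fy"]*c[:,1]/-c[:,2]],-1)
E
python3 - <<'E'
from h import *
for n in("side","top"):
    p=pickle.load(open(n+"0.pkl","rb"));W=cloud(p)
    # bench height check
    m=np.abs(W[...,2])<.01; print(n,np.nanmedian(W[...,2][m]), np.isnan(W).mean())
    big=cv2.resize(p["image"],None,fx=6,fy=6,interpolation=cv2.INTER_CUBIC)
    if n=="top":
        a=big[150*6:230*6,300*6:420*6];b=big[165*6:255*6,100*6:230*6]
        for (c,r) in [(325,193),(397,198),(363,202),(345,203),(380,203),(360,180),(320,210),(392,212),(322,180)]: print(c,r,W[r,c].round(4))
    else:
        a=big[105*6:195*6,220*6:300*6];b=big[200*6:370*6,205*6:315*6]
        for (c,r) in [(268,135),(259,160),(254,140),(245,165)]: print(c,r,W[r,c].round(4))
    cv2.imwrite(f"pics/{n}_plat.png",a[:600,:800]);cv2.imwrite(f"pics/{n}_press.png",cv2.resize(b,None,fx=.58,fy=.58))
    m=(np.abs(W[...,2]-.015)<.005)
    if n=="top": box=(slice(165,255),slice(100,230))
    else: box=(slice(240,370),slice(205,315))
    Q=W[box][m[box]]; print("base",len(Q),cv2.minAreaRect(Q[:,:2].astype(np.float32)),np.median(Q[:,2]))
    m=(np.abs(W[...,2]-.043)<.005); Q=W[box][m[box]];print("bar",len(Q),cv2.minAreaRect(Q[:,:2].astype(np.float32)),np.median(Q,0))
    m=W[...,2]>.06;Q=W[box][m[box]];print(Q.round(3)[::max(1,len(Q)//40)].tolist())
E
```

```text
side -0.0008134685427842459 0.003946940104166667
268 135 [ 0.5239 -0.2418  0.1116]
259 160 [ 0.5423 -0.1726  0.0775]
254 140 [ 0.5629 -0.2537  0.0827]
245 165 [ 0.5781 -0.1529  0.073 ]
base 3841 ((0.492336630821228, 0.19855937361717224), (0.3239513039588928, 0.12083200365304947), 73.1158218383789) 0.014258330327392765
bar 869 ((0.5039750337600708, 0.23644818365573883), (0.1847146600484848, 0.056249555200338364), 73.58101654052734) [0.50123791 0.23351498 0.04219911]
[[0.481, 0.15, 0.128], [0.475, 0.153, 0.129], [0.477, 0.154, 0.124], [0.478, 0.152, 0.115], [0.472, 0.149, 0.109], [0.478, 0.155, 0.109], [0.471, 0.15, 0.101], [0.477, 0.151, 0.095], [0.481, 0.15, 0.086], [0.472, 0.152, 0.087], [0.474, 0.152, 0.079], [0.478, 0.151, 0.071], [0.471, 0.149, 0.066], [0.473, 0.15, 0.06], [0.53, 0.322, 0.188], [0.525, 0.319, 0.181], [0.529, 0.324, 0.182], [0.526, 0.322, 0.177], [0.523, 0.317, 0.167], [0.529, 0.325, 0.172], [0.524, 0.322, 0.165], [0.529, 0.325, 0.162], [0.524, 0.324, 0.158], [0.529, 0.325, 0.153], [0.524, 0.322, 0.147], [0.529, 0.324, 0.142], [0.524, 0.322, 0.138], [0.529, 0.324,
[... 1332 characters left out ...]
[0.529, 0.312, 0.113], [0.529, 0.313, 0.087], [0.524, 0.319, 0.18], [0.524, 0.313, 0.174], [0.525, 0.312, 0.154], [0.526, 0.313, 0.13], [0.526, 0.311, 0.11], [0.527, 0.313, 0.08], [0.522, 0.317, 0.165], [0.523, 0.315, 0.146], [0.523, 0.313, 0.13], [0.524, 0.314, 0.102], [0.525, 0.313, 0.078], [0.522, 0.317, 0.083], [0.481, 0.146, 0.102], [0.481, 0.143, 0.067], [0.48, 0.143, 0.165], [0.479, 0.142, 0.123], [0.478, 0.141, 0.078], [0.479, 0.143, 0.182], [0.478, 0.14, 0.154], [0.477, 0.14, 0.106], [0.476, 0.15, 0.182], [0.476, 0.141, 0.183], [0.475, 0.14, 0.146], [0.474, 0.14, 0.095], [0.474, 0.144, 0.187], [0.474, 0.14, 0.165], [0.472, 0.141, 0.115], [0.472, 0.147, 0.184], [0.472, 0.141, 0.171]]
```

```bash
cat >> h.py <<'E'
from scipy.optimize import least_squares
from scipy.spatial.transform import Rotation as R
def box(q,c,s):
    d=np.abs(q-np.array(c))-np.array(s)/2
    return np.linalg.norm(np.maximum(d,0),axis=1)+np.minimum(d.max(1),0)
def cyl(q,c,r,z0,z1):
    d=np.stack([np.hypot(q[:,0]-c[0],q[:,1]-c[1])-r,np.abs(q[:,2]-(z0+z1)/2)-(z1-z0)/2],1)
    return np.linalg.norm(np.maximum(d,0),axis=1)+np.minimum(d.max(1),0)
def sd_platen(q):
    m=.001
    return np.min([box(q,(0,0,.006),(.08,.22,.012)),box(q,(0,0,.051),(.016,.116,.018)),
      box(q,(0,.053,.027),(.012,.010,.03)),box(q,(0,-.053,.027),(.012,.010,.03)),
      cyl(q,(0,.09),.013,0,.03),cyl(q,(0,-.09),.013,0,.03),box(q,(0,0,-.004),(.042,.066,.008))],0)
def sd_press(q):
    return np.min([box(q,(0,0,.0075),(.12,.25,.015)),cyl(q,(0,.09),.006,0,.181),cyl(q,(0,-.09),.006,0,.181),
      cyl(q,(0,.09),.014,.015,.023),cyl(q,(0,-.09),.014,.015,.023)],0)
def fit(W,x0,sd,size,mask=None,free=(0,1,2,3,4,5),it=6,tol=.012):
    """x0=[pos, rotvec]; local perturbation fit; size: local aabb (lo,hi)"""
    P=W.reshape(-1,3); 
    if mask is not None:P=P[mask.ravel()]
    P=P[~np.isnan(P[:,0])]
    t=np.array(x0[0],float);r=x0[1]
    for k in range(it):
        q=r.inv().apply(P-t); lo,hi=size
        s=np.all((q>np.array(lo)-.01)&(q<np.array(hi)+.01),1); q=q[s]
        if k>=1: q=q[np.abs(sd(q))<tol]
        def f(u):
            x=np.zeros(6);x[list(free)]=u
            return sd(R.from_rotvec(x[3:]).inv().apply(q-x[:3]))*1e3
        o=least_squares(f,np.zeros(len(free)),loss="soft_l1",f_scale=1.5,diff_step=1e-5,x_scale=[.01 if i<3 else .1 for i in free])
        x=np.zeros(6);x[list(free)]=o.x
        t=t+r.apply(x[:3]); r=r*R.from_rotvec(x[3:])
    return t,r,len(q),np.median(np.abs(f(o.x)))
E
python3 - <<'E'
from h import *
y=np.array([.066,.998,0]);y/=np.linalg.norm(y);xh=np.array([y[1],-y[0],0])
x=xh*np.cos(np.radians(35))+np.array([0,0,np.sin(np.radians(35))]);z=np.cross(x,y)
r0=R.from_matrix(np.stack([x,y,z],1));h=np.array([.52,-.255,.104]);t0=h-.051*z;print(t0,z)
for n in("side","top"):
    W=cloud(pickle.load(open(n+"0.pkl","rb")))
    t,r,N,e=fit(W,(t0,r0),sd_platen,((-.04,-.11,.006),(.04,.11,.06)))
    M=r.as_matrix();print(n,"platen",t.round(4),"z",M[:,2].round(3),"y",M[:,1].round(4),"tilt",np.degrees(np.arccos(M[2,2])),"handle",(t+.051*M[:,2]).round(4),N,e)
    t,r,N,e=fit(W,([.5015,.232,0],R.from_euler("z",73.1-90,degrees=True)),sd_press,((-.06,-.125,.0),(.06,.125,.2)),free=(0,1,2,5),tol=.006)
    print(n,"press",t.round(4),r.as_euler("zyx",degrees=True).round(2),N,e)
E
```

```text
[ 0.54918864 -0.25693031  0.06222325] [-0.57232627  0.03784923  0.81915204]
side platen [ 0.5522 -0.2599  0.0609] z [-0.574  0.042  0.818] y [7.320e-02 9.973e-01 3.000e-04] tilt 35.12617462189913 handle [ 0.523  -0.2578  0.1026] 1470 0.9048853151313648
side press [ 0.5015  0.2332 -0.0007] [-17.   0.  -0.] 5472 1.0965438239605614
top platen [ 0.5517 -0.2607  0.062 ] z [-0.574  0.043  0.818] y [ 0.0718  0.9974 -0.0016] tilt 35.13418920889445 handle [ 0.5224 -0.2585  0.1037] 2732 0.8283324578628589
top press [ 5.021e-01  2.309e-01 -2.000e-04] [-16.66   0.    -0.  ] 3588 1.2863648356868078
```

View pics/top_plat.png

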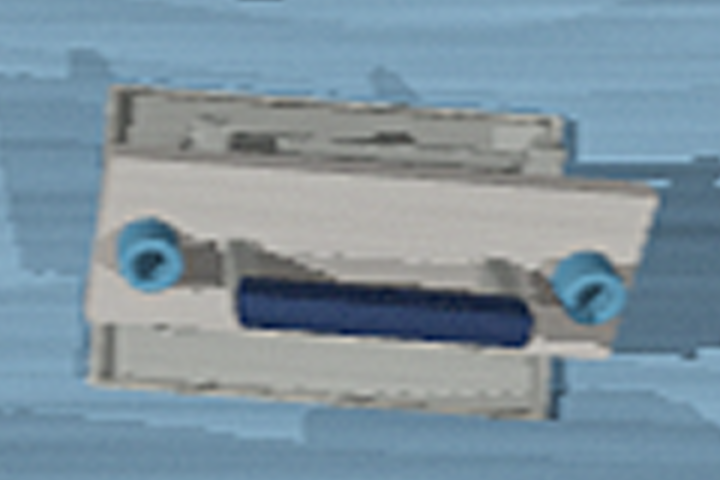

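Both cameras agree on the platen to about 1 mm. The tilt fits at 35.1°, as it should be, and the origin height at 61–62 mm. In the crop (its red and blue channels are swapped) the handle bar sits between two bushes. Next I check reachability and approach.

```bash
cat >> h.py <<'E'
def tool(M,s):  # platen rotation matrix -> tool matrix
    x=s*M[:,0]; y=-M[:,2]; return np.stack([x,y,np.cross(x,y)],1)
def wxyz(M):
    q=R.from_matrix(M).as_quat(); return [q[3],q[0],q[1],q[2]]
zp=np.array([-.574,.0425,.818]);zp/=np.linalg.norm(zp)
yp=np.array([.0725,.9973,-.0006]);yp-=zp*(yp@zp);yp/=np.linalg.norm(yp)
MP=np.stack([np.cross(yp,zp),yp,zp],1)
HP=np.array([.5227,-.2582,.1035])
PR=np.array([.5018,.2320,0]);YAW=np.radians(-16.85)
ML=R.from_euler("z",YAW).as_matrix()
def tcp_for_handle(h,M,back=.011): return np.array(h)-back*M[:,2]
E
python3 - <<'E'
from h import *
from bench import arm
arm.get_eef_pos()
for s in(1,-1):
    for nm,h,M in(("pre",HP+.09*MP[:,2],MP),("grasp",HP,MP),("up",HP+[0,0,.15],MP),("over",[*PR[:2],.27],ML),("down",[*PR[:2],.102],ML)):
        q=arm.inverse_kinematics(tcp_for_handle(h,M),wxyz(tool(M,s)))
        print(s,nm,None if q is None else np.round(q,2))
E
```

```text
1 pre [-0.9  -0.18  2.23  0.65  0.77 -1.23]
1 grasp [-0.82  0.08  2.14  0.78  0.59 -1.33]
1 up [-0.82 -0.17  2.06  0.54  0.85 -1.02]
1 over [ 0.23  0.    1.79 -0.    1.35  0.52]
1 down [ 0.23  0.21  1.9  -0.    1.04  0.52]
-1 pre [-0.9  -0.18  2.23  0.65  0.77  1.91]
-1 grasp [-0.82  0.08  2.14  0.78  0.59  1.81]
-1 up [-0.82 -0.17  2.06  0.54  0.85  2.12]
-1 over [ 0.23  0.    1.79  0.    1.35 -2.62]
-1 down [ 0.23  0.21  1.9  -0.    1.04 -2.62]
```

```bash
python3 - <<'E'
from h import *
from bench import arm
q=wxyz(tool(MP,1))
arm.move_pose(tcp_for_handle(HP+.09*MP[:,2],MP),q)
arm.gripper_to(.06)
g=arm.move_l(tcp_for_handle(HP,MP),q,speed=.1,guard=12)
print(g,arm.get_eef_pos(),tcp_for_handle(HP,MP),arm.get_wrist_force(),arm.get_time())
for n in("side","top"):
    p=arm.get_image(n);cv2.imwrite(f"pics/{n}1.png",p["image"][:,:,::-1])
E
```

```text
False [ 0.52911629 -0.25887274  0.0949836 ] [ 0.52901272 -0.25866741  0.09450383] [-0.57157561  0.79305392 -0.12249089] 3.55
```

View pics/side1.png

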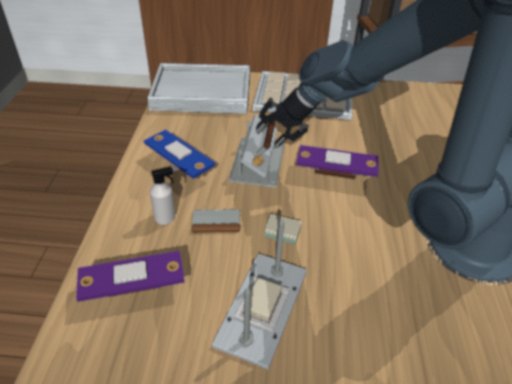

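The fingers straddle the brown handle at about (270,128), with no contact force. Now I grip, lift vertically, level the platen and carry it over the press.

```bash
python3 - <<'E'
from h import *
from bench import arm
arm.gripper_to(0.0,force=90)
print("grip",arm.get_grip_width(),arm.get_wrist_force())
q=wxyz(tool(MP,1))
p0=arm.get_eef_pos()
arm.move_l(np.array(p0)+.03*MP[:,2]+[0,0,.005],q,speed=.08)
arm.move_l(np.array(p0)+.03*MP[:,2]+[0,0,.17],q,speed=.15)
print("lifted",arm.get_grip_width(),arm.get_wrist_force(),arm.get_torque())
arm.move_pose(tcp_for_handle([.52,-.20,.29],ML),wxyz(tool(ML,1)))
arm.move_pose(tcp_for_handle([*PR[:2],.285],ML),wxyz(tool(ML,1)))
arm.pause(.3)
print(arm.get_eef_pos(),arm.get_grip_width(),arm.get_wrist_force(),arm.get_torque(),arm.get_time())
for n in("side","top"):
    p=arm.get_image(n);cv2.imwrite(f"pics/{n}2.png",p["image"][:,:,::-1]);pickle.dump(p,open(n+"2.pkl","wb"))
E
```

```text
grip 0.014578814284727053 [-7.20962025  0.9900539   6.40014876]
lifted 0.014429958783304829 [-0.45303102  0.89148019 -6.63294599] [ 0.10560975  1.09281086 -0.01205455]
[0.50208479 0.23148773 0.27400589] 0.014457734181425269 [-0.27758329  0.52464213 -7.86610145] [ 0.00998591  0.03594262 -0.01065917] 8.5667
```

View pics/side2.png

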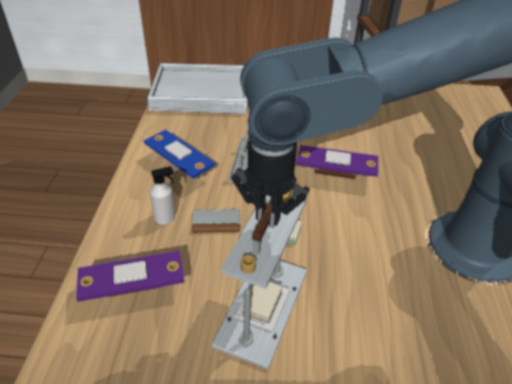

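View pics/top2.png

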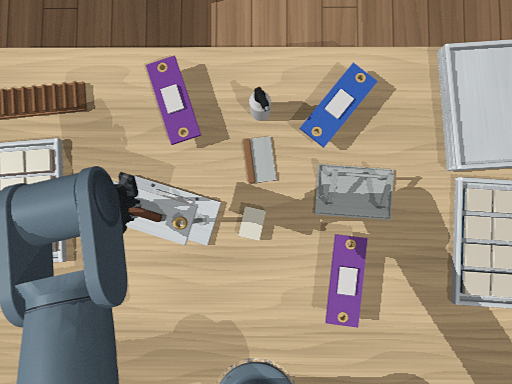

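The platen is held level over the rods, with a bush at (248,263) in the side view and (180,222) in the top view. I'll fit the held platen and compare it with the press in the same camera.

```bash
python3 - <<'E'
from h import *
t0=np.array([*PR[:2],.234]);r0=R.from_matrix(ML)
def sd2(q): return sd_platen(q)
# rods-only press fit in frame-0 pictures, upper rods
def sd_rods(q): return np.minimum(cyl(q,(0,.09),.006,0,.181),cyl(q,(0,-.09),.006,0,.181))
for n in("side","top"):
    W0=cloud(pickle.load(open(n+"0.pkl","rb")))
    t,r,N,e=fit(W0,(PR,r0),sd_rods,((-.02,-.11,.08),(.02,.11,.18)),free=(0,1,5),tol=.006)
    print(n,"rods",t.round(4),r.as_euler("zyx",degrees=True)[0].round(2),N,e.round(2))
    tb,rb,N,e=fit(W0,(PR,r0),lambda q:box(q,(0,0,.0075),(.12,.25,.015)),((-.06,-.125,.005),(.06,.125,.01)),free=(0,1,5),tol=.006)
    print(n,"base",tb.round(4),rb.as_euler("zyx",degrees=True)[0].round(2),N,e.round(2))
    W=cloud(pickle.load(open(n+"2.pkl","rb")))
    for tol in(.006,.003):
        tp,rp,N,e=fit(W,(t0,r0),sd_platen,((-.04,-.11,-.01),(.04,.11,.045)),tol=tol)
        M=rp.as_matrix()
        print(n,"platen",tp.round(4),"yaw",np.degrees(np.arctan2(-M[0,1],M[1,1])).round(2),"z",M[:,2].round(4),N,e.round(2),"d",(tp-t)[:2].round(4))
E
```

```text
side rods [0.5025 0.2324 0.    ] -16.96 450 0.6
side base [0.4992 0.2421 0.    ] -16.92 5015 1.42
side platen [0.5024 0.2316 0.233 ] yaw -16.81 z [ 0.0018 -0.0027  1.    ] 3295 0.6 d [-0.0002 -0.0008]
side platen [0.5024 0.2315 0.233 ] yaw -16.88 z [ 0.002  -0.0028  1.    ] 3219 0.59 d [-0.0001 -0.0009]
top rods [0.5017 0.232  0.    ] -16.93 169 0.31
top base [0.503  0.2247 0.    ] -16.66 3294 1.38
top platen [0.5018 0.231  0.2335] yaw -16.92 z [ 0.0023 -0.0023  1.    ] 2157 0.79 d [ 0.0002 -0.001 ]
top platen [0.5015 0.2312 0.2335] yaw -16.9 z [ 0.0022 -0.0022  1.    ] 2092 0.76 d [-0.0001 -0.0007]
```

```bash
python3 - <<'E'
from h import *
from bench import arm
q=wxyz(tool(ML,1)); c=[PR[0],PR[1]+.0009]
dz=.0517-.011   # TCP above platen underside (measured 0.274 vs 0.2333)
def go(z,sp,gd):
    g=arm.move_l([*c,z+dz],q,speed=sp,guard=gd); e=arm.get_eef_pos()
    print(z,g,np.round(e,4),np.round(arm.get_wrist_force(),2),np.round(arm.get_torque(),2),arm.get_time()); return g
go(.215,.06,10) or go(.165,.04,8) or go(.12,.05,10)
for n in("side","top"):
    p=arm.get_image(n);cv2.imwrite(f"pics/{n}3.png",p["image"][:,:,::-1]);pickle.dump(p,open(n+"3.pkl","wb"))
E
```

```text
0.215 False [0.5015 0.2329 0.2549] [ 0.15  0.01 -7.19] [ 0.03  0.03 -0.  ] 9.125
0.165 False [0.502  0.233  0.2061] [ 0.39  0.58 -6.81] [ 0.02  0.03 -0.02] 10.525
0.12 False [0.5022 0.233  0.1612] [-0.33  0.96 -6.43] [ 0.01 -0.04 -0.01] 11.575
```

View pics/side3.png

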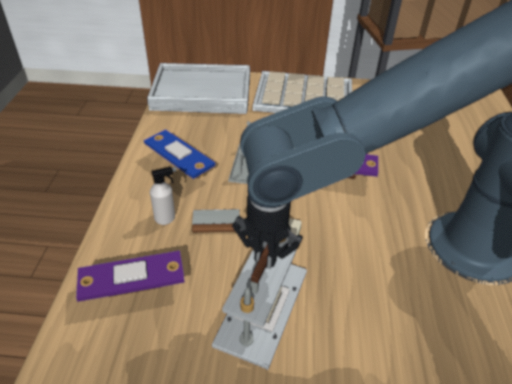

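The rod sticks up through the near bush at (249,292), and the side forces are negligible. I'll continue down slowly until contact.

```bash
python3 - <<'E'
from h import *
from bench import arm
q=wxyz(tool(ML,1)); c=[PR[0],PR[1]+.0009]; dz=.0407
def go(z,sp,gd):
    g=arm.move_l([*c,z+dz],q,speed=sp,guard=gd); e=arm.get_eef_pos()
    print(z,g,np.round(e,4),np.round(arm.get_wrist_force(),2),np.round(arm.get_torque(),2),arm.get_time()); return g
go(.058,.05,10) or go(.046,.008,4)
for n in("side","top"):
    p=arm.get_image(n);cv2.imwrite(f"pics/{n}4.png",p["image"][:,:,::-1]);W=cloud(p)
    tp,rp,N,e=fit(W,(np.array([*PR[:2],.051]),R.from_matrix(ML)),sd_platen,((-.04,-.11,.004),(.04,.11,.045)),tol=.005)
    M=rp.as_matrix();print(n,tp.round(4),np.degrees(np.arctan2(-M[0,1],M[1,1])).round(2),M[:,2].round(4),N,e)
E
```

```text
0.058 False [0.5022 0.233  0.0992] [-0.57 -0.2  -5.8 ] [ 0.04 -0.07 -0.02] 13.0667
0.046 True [0.5017 0.233  0.0913] [-0.59  0.02  7.34] [-0.03  0.02 -0.03] 14.0083
side [0.5021 0.233  0.0503] -16.92 [ 2.e-04 -9.e-04  1.e+00] 2266 0.8080659889285764
top [0.5014 0.2328 0.0506] -16.69 [0.0024 0.0019 1.    ] 1259 1.0003105194561681
```

View pics/side4.png

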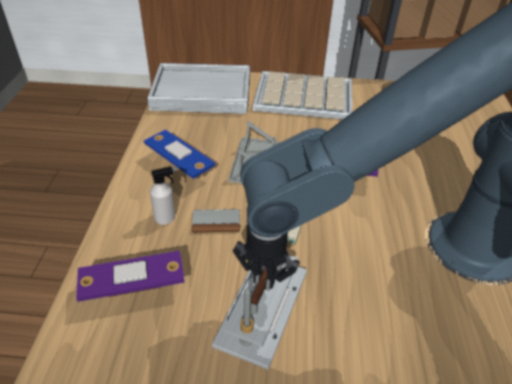

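The stamp touched at platen height 0.0505 m, as expected, with the rods through the bushes. The platen is level. Now I release and back off straight up.

```bash
python3 - <<'E'
from h import *
from bench import arm
arm.gripper_to(.055)
e=np.array(arm.get_eef_pos());print(arm.get_grip_width(),arm.get_wrist_force())
print(arm.move_l(e+[0,0,.14],speed=.1,guard=8))
arm.move_pose([.42,-.05,.33],wxyz(tool(ML,1)))
arm.pause(.3);print(arm.get_wrist_force(),arm.get_time())
for n in("side","top"):
    p=arm.get_image(n);cv2.imwrite(f"pics/{n}5.png",p["image"][:,:,::-1]);W=cloud(p)
    tp,rp,N,e=fit(W,(np.array([*PR[:2],.051]),R.from_matrix(ML)),sd_platen,((-.04,-.11,.004),(.04,.11,.055)),tol=.005)
    M=rp.as_matrix();print(n,tp.round(4),np.degrees(np.arctan2(-M[0,1],M[1,1])).round(2),M[:,2].round(4),N,e)
E
```

```text
0.05480957573849601 [-0.16474998  0.89209126 -0.89877838]
False
[ 1.0300941  -0.4660491  -0.33542992] 17.6083
side [0.502  0.2331 0.0502] -16.84 [-1.e-04 -8.e-04  1.e+00] 3550 0.8104607641210935
top [0.501  0.2327 0.0508] -16.71 [1.7e-03 8.0e-04 1.0e+00] 2696 0.9489640297544923
```

View pics/side5.png

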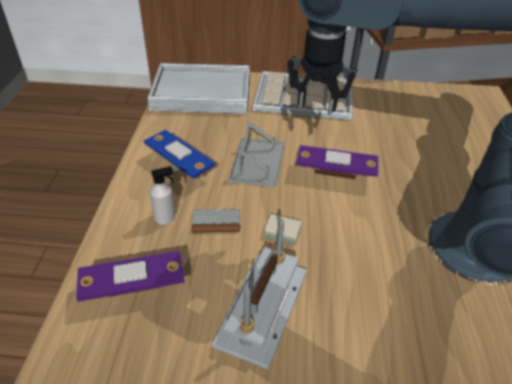

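View pics/top5.png

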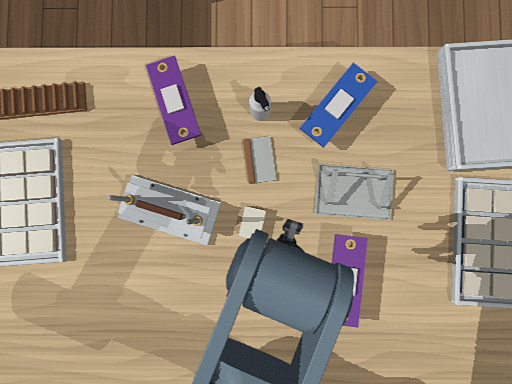

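The platen sits flat on the press with both rods through its bushes, at (248,325) and (281,258) in the side view. The bystanders are unmoved and the arm is clear.

```bash
python3 -c "
from bench import arm
print(arm.hand_in())"
```

```text
the job is handed in; nothing more can be done
None
```

I took the platen off the drain stand by its handle, levelled it and lowered it over both guide rods. It went down guarded and slowly onto the bar. I then let go, backed the arm clear and handed in at about 18 s (limit 54 s).

**Last checks after release, from both cameras:**

| Check | Measured | Required |
|---|---|---|
| Platen underside above bench | 50–51 mm | 47–54 mm |
| Centre to press centre | within about 1 mm | under 4 mm |
| Alignment with press | within about 0.3° | under 0.05 rad (2.9°) |
| Tilt | about 0.1° | under 2° |

- **Forces:** the wrist force changed by about 13 N at contact, well under the 60 N limit. I could not measure the contact force between platen and bar directly. The lateral force on the way down the rods stayed below about 1.2 N.
- **Bystanders:** in the pictures the spare bar, scraper and spray bottle look unmoved.
- **Disagreements:** fitting the press position from its base alone disagreed with the rod fit by 8–10 mm, because nearby surfaces got into the fit. I dropped it and used the rods, on which the two cameras agreed to within 1 mm.

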